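Centre the cup and tare the balance

TASK

Tare the balance: with the fingertips gently nudge the metal cup across the pan, without picking it up, until it stands inside the engraved circle in the middle of the pan. Then gently press the tare key, the long bar-shaped one, right down, let it come up and withdraw. Leave the round and square keys and everything else alone.

Things in the scene. Friction and masses are not known exactly. Their poses are not given: they have to be found in the camera images.
- balance: white laboratory balance, fixed to the bench, 300 x 240 mm (its x and y). Origin under its middle, on the bench; x points to its rear, z up. The low key deck along its front edge (-x) is 46 mm above the bench and carries three grey keys in a row along y, 70 mm apart, 125 mm in front of the origin; behind them a flat dark display; behind that the rear part, 62 mm high, with the steel pan above it
- pan_mid (a point): middle of the balance's fixed square steel pan (170 x 170 mm, sides along the balance's x and y), on its flat top 74 mm above the bench; an engraved circle 80 mm across surrounds it
- cup: open round aluminium weighing cup, 60 mm outside diameter, 45 mm high, wall 3 mm, about 0.13 kg, straight sides, loose on the pan; origin at the centre of its underside, z up along its axis
- tare_key (a joint): how far the tare key is pressed, in m: 0 up, 0.006 fully down; a spring (about 0.7 N to start it, 5 N fully down) brings it back up when let go
- tare_top (a point): middle of the top face of the tare key: a long bar, 50 mm along the balance's y and 18 mm along x; it stands 10 mm above the key deck when up; z points up
- power_key (a joint): how far the power key is pressed, in m: 0 up, 0.006 fully down; a spring (about 0.7 N to start it, 5 N fully down) brings it back up when let go
- power_top (a point): middle of the top face of the power key: a round one, 24 mm across; it stands 10 mm above the key deck when up; z points up
- mode_key (a joint): how far the mode key is pressed, in m: 0 up, 0.006 fully down; a spring (about 0.7 N to start it, 5 N fully down) brings it back up when let go
- mode_top (a point): middle of the top face of the mode key: a square one, 21 x 21 mm; it stands 10 mm above the key deck when up; z points up
- weight: 100 g brass calibration weight with a small head, 22 mm across, 36 mm high, standing on the balance's key deck; origin at the centre of its underside. To be left alone
- bottle: amber bottle, 66 mm across, 130 mm high, standing on the bench beside the balance; origin at the centre of its underside. To be left alone
- jar: white jar with a lid, 64 mm across, 75 mm high, standing on the bench beside the balance; origin at the centre of its underside. To be left alone
- beaker: glass beaker, 68 mm across the rim, 85 mm high, standing on the bench beside the balance; origin at the centre of its underside. To be left alone
- spatula: flat steel lab spatula, 170 mm long, 18 mm wide, 5 mm thick, lying on the bench beside the balance; origin at mid-length, at its underside. To be left alone
- vial: clear vial, 24 mm across, 50 mm high, standing on the bench beside the balance; origin at the centre of its underside. To be left alone
Not all that is in view belongs to the job. Leave any orange look-alike of the cup alone.

How it is judged (in metres and radians):
On the way, in this order (a step that is already met when the one before it is completed fails the run):
1. the cup stands upright in the middle of the pan (horizontal distance between cup and pan_mid below 0.012 m and angle between cup's own z axis and vertical below 0.1 rad and z of cup in the frame of pan_mid below 0.004 m and linear speed of cup below 0.02 m/s), for 0.2 s.
2. the tare key is pressed down with the cup in place (all of step 1 and value of joint tare_key above 0.004 m), for 0.05 s.
At the end, for the whole second after the job is handed in: the cup stands upright and at rest on the pan with its axis within 12 mm of the pan's middle; all three keys are up; every bystander is within 15 mm of where it started (all of step 1 and value of joint each of tare_key, power_key, mode_key below 0.001 m and distance of each of weight, bottle, jar, beaker, spatula, vial from where it was at the start of the episode below 0.015 m); the robot touches nothing.
It fails at once if the tare key is pressed before the cup is in the middle of the pan (value of joint tare_key above 0.002 m and horizontal distance between cup and pan_mid above 0.014 m).
It fails at once if the round or square key is pressed (value of joint any of power_key, mode_key above 0.002 m).
It fails at once if the cup is lifted off the pan or tipped over (z of cup in the frame of pan_mid above 0.008 m or angle between cup's own z axis and vertical above 0.35 rad).
It fails at once if rough handling: over 20 N on the tare key or the balance, or over 15 N on the cup (contact force between the arm and tare_key above 20 N or contact force between the arm and balance above 20 N or contact force between the arm and cup above 15 N).
It fails at once if a bystander is moved more than 15 mm (distance of any of weight, bottle, jar, beaker, spatula, vial from where it was at the start of the episode above 0.015 m).
It also fails if it takes over 51 s, if anything falls off the work surface, if the arm or the gripper's body presses on something with over 40 N, if the wrist force passes 120 N, or if a joint passes its speed limit or range.

ROBOT

A 6-joint arm with a two-finger parallel gripper is mounted at the origin on the work surface. World frame = base frame: x ahead of the robot, y to its left, z up, the work surface at z = 0. Lengths are in m, angles in degrees, forces in N, time in s.
With the tool pointing down it reaches from about 0.325 to 0.85 m from the base axis. Payload 15.5 kg.
Tool frame: the origin (TCP) lies at the very end of the fingers, on their centre line; the grasp point (between the pads) lies behind it (arm.tcp_to_grasp is the z of the grasp point in the tool frame, in m); z points along the fingers, y is the line along which they close (so a half turn about z gives the same grasp; the last joint's range is limited). The gripper opens to 91 mm and grips with 3 to 60 N. Pads are 32 mm wide; open, the fingers measure 118 mm over their backs; the gripper's body (76 mm by 178 mm) begins 60 mm behind the grasp point.
Start: joints at [58.642, 28.281, 77.091, -0, 74.628, -5.472], TCP at [0.273, 0.562, 0.214] pointing down, gripper open.
Joint ranges: [-166.48, 166.48], [-47.26, 123.95], [12.59, 153.08], [-70.14, 250.14], [6.76, 159.57], [-176.63, 176.63]. Speed limits (degrees/s): [108.29, 108.29, 147.25, 172.46, 172.46, 172.46].

INTERFACE

Orientations are given as a 3x3 rotation matrix whose columns are the frame's x, y, z axes.
In Python, from cell import arm gives the robot as it stands.
- The arm moves only by the tool send_rows, never from a script. Its argument "steps" is a list of rows, each an object of numbers: "fingers": the gripper's target within -1 to 1 (shut at 1, half-way at 0, fully open at -1); "x", "y", "z": the shift along the tool's x, y, z normalised to -1 to 1, where 1 is 150 mm; "wx", "wy", "wz": the turn, a rotation vector about the tool's x, y, z normalised to -1 to 1, where 1 is pi/2 rad. A call has 1 to 8 rows; each row is the pose to reach, as a shift and turn from the pose commanded when the call began, along the tool's axes at that moment; what a row does not reach only later rows make up. A row lasts 1/10 s, in which the tool goes at most 50 mm and 8.59 degrees, less where a joint would pass 70% of its speed; a pose out of reach is approached as far as the arm can. A call with a number of a shift or a turn outside -1 to 1 is refused whole. A call with a gripper value outside its range is refused whole. The fingers move at their own pace and stop on an object; the grip force is fixed at half the most. Time passes only in rows, so rows that repeat a pose let the fingers close. It gives the time, the measured TCP pose, the force, the opening and the grip force at its end, in the units of the state.
- arm.read_state(): the state, without advancing time (a new reading comes with each control period).
- arm.grab_frame(name): name is "scene" or "top"; returns a dict with "pixels" (400x640x3 uint8, red, green, blue), "intrinsics" (3x3 intrinsics, pixels), "origin" and "orientation" of the camera in the world. Camera axes: x right, y down, z forward; pixel columns grow to the right and rows downward; lengths in m; the calibration is good to about 2 mm. A picture is of the moment at which its call begins. There is no depth.
- arm.finish_job(): hands the job in; it is judged then, once.
The state is a dict: "time_s": time; "joint_positions": joint angles; "qd": joint speeds; "effort": joint torques, N m; "tool_pos": TCP position; "eef_rot": TCP orientation; "contact_force": force on the tool from outside, world axes, zero at the start; "ft_torque": the same for the moment, N m; "gripper_width": opening from 0.0 (shut) to 1.0 (fully open); "grip_force": force on a finger pad.
Only numpy, scipy, OpenCV 4.12 (cv2) and the standard library are available. Lean on these libraries where they do the work, as an engineer would, in place of code of your own. Each camera call takes 0.05 s, during which the arm holds its last target. There are 200 camera calls.

## Working session

There is one attempt and no reset: what is moved stays moved. The work goes in short steps, Python scripts to look and compute and a tool call to move; the robot and the scene stay as the last step left them, time stands still between calls to the robot, and variables do not carry over. Pictures are saved under pics/ and viewed, at most 10 in all, crops included, and the job is handed in when it is done.

Besides the shell and the picture viewer there is one more tool, called after "Request:" by a JSON object that holds its "name" and its "arguments". send_rows: Moves the arm, as the interface text tells. Scaled input: -1 to 1 covers 150 mm each way for a shift and pi/2 rad each way for a turn. Its arguments: {"type":"object","properties":{"steps":{"type":"array","items":{"type":"object","properties":{"fingers":{"type":"number"},"x":{"type":"number","minimum":-1,"maximum":1},"y":{"type":"number","minimum":-1,"maximum":1},"z":{"type":"number","minimum":-1,"maximum":1},"wx":{"type":"number","minimum":-1,"maximum":1},"wy":{"type":"number","minimum":-1,"maximum":1},"wz":{"type":"number","minimum":-1,"maximum":1}}}}},"required":["steps"]}

```bash
mkdir -p pics; ls
cat > h.py <<'E'
import numpy as np, cv2
from cell import arm
def grab(n,fn):
    f=arm.grab_frame(n); cv2.imwrite(f'pics/{fn}.png',f['pixels'][:,:,::-1]); np.savez(f'pics/{fn}.npz',**f); return f
def ld(fn): return np.load(f'pics/{fn}.npz')
def ray(f,u,v,z):
    d=f['orientation']@np.linalg.inv(f['intrinsics'])@np.array([u,v,1.]); o=np.array(f['origin'])
    return o+d*(z-o[2])/d[2]
def proj(f,p):
    c=f['intrinsics']@(f['orientation'].T@(np.array(p)-f['origin'])); return c[:2]/c[2]
E
python3 - <<'E'
from h import *
for n in('top','scene'):
    f=grab(n,n+'0'); print(f['origin'],f['orientation'],f['intrinsics'])
s=arm.read_state(); print(s, arm.tcp_to_grasp)
E
```

```text
pics
[0.53930059 0.05425818 0.87524446] [[ 0.02041802 -0.99763421  0.06564367]
 [-0.99953135 -0.02186645 -0.02142287]
 [ 0.02280758 -0.06517549 -0.99761314]] [[390.58340526   0.         321.48772123]
 [  0.         390.58340526 197.79324784]
 [  0.           0.           1.        ]]
[1.17692405 0.14695652 0.74222934] [[-0.19714669  0.73029634 -0.65406455]
 [ 0.98031478  0.15418217 -0.12333208]
 [ 0.01077613 -0.66550365 -0.7463168 ]] [[452.03259722   0.         318.52787121]
 [  0.         452.03259722 198.3717805 ]
 [  0.           0.           1.        ]]
{'time_s': 0.1, 'joint_positions': array([ 5.86435715e+01,  2.83107065e+01,  7.71235068e+01,  5.75475616e-04,
        7.46286481e+01, -5.46921969e+00]), 'qd': array([-0.11398552,  0.02771677, -0.13044242, -0.06659113, -0.0792674 ,
        0.0586278 ]), 'effort': array([ 9.24910601e-04, -8.80251074e+01, -3.82543445e+01,  7.09708314e-02,
        4.82964318e-02, -9.28313784e-05]), 'tool_pos': array([0.27266581, 0.56200569, 0.21340503]), 'eef_rot': array([[-8.99654074e-01,  4.36603037e-01, -5.79177394e-04],
       [ 4.36603406e-01,  8.99653599e-01, -9.31858037e-04],
       [ 1.14206978e-04, -1.09122070e-03, -9.99999398e-01]]), 'contact_force': array([-0.00809214, -0.364262  , -0.13528156]), 'ft_torque': array([-0.00315136,  0.0144776 ,  0.01833148]), 'grip_force': 0.0, 'gripper_width': 1.0049525926744063} -0.0188
```

View pics/top0.png

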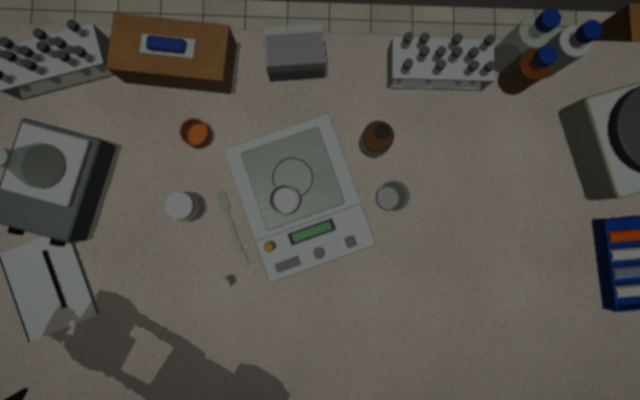

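View pics/scene0.png

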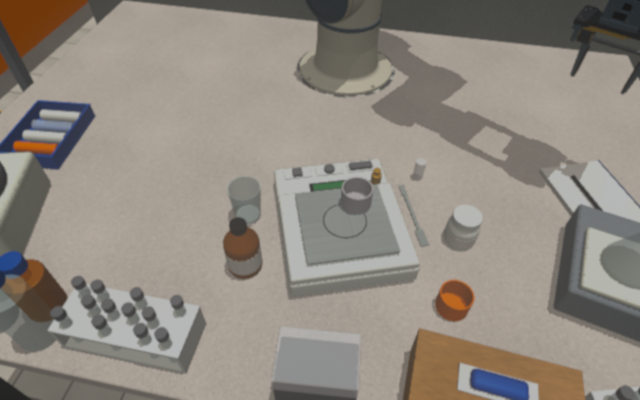

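The top view shows the balance at about (300,197), the cup at (286,199), the engraved circle at (293,178), and the bar-shaped tare key at (288,265). The brass weight is at (270,246). The scene view agrees with this, so I'll zoom in to measure.

Run:
```python
from h import *
f=ld('top0'); im=f['pixels'][100:290,215:385,::-1]
g=cv2.convertScaleAbs(cv2.resize(im,None,fx=4,fy=4,interpolation=cv2.INTER_CUBIC)[:600*4//4+160],alpha=1.7)
g=cv2.resize(im,None,fx=3.15,fy=3.15,interpolation=cv2.INTER_CUBIC); g=cv2.convertScaleAbs(g,alpha=1.6)
cv2.imwrite('pics/c0.png',g); print(g.shape)
```

```text
(598, 536, 3)
```

View pics/c0.png

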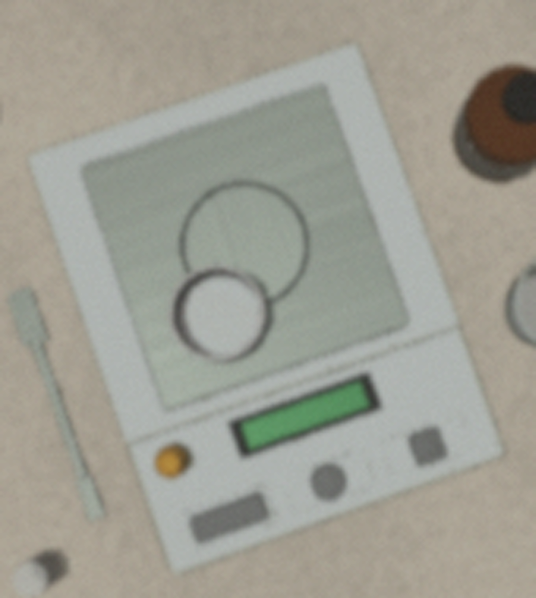

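The zoomed crop shows the pan corners at about (83,164), (325,85), (408,325) and (168,409). The circle centre is at (245,244), the cup rim at (223,315), and the tare key at (229,518).

Run:
```python
from h import *
f=ld('top0'); P=lambda c:(np.array(c)+.5)/3.15-.5+[215,100]
cs=[ray(f,*P(c),.074) for c in[(83,164),(325,85),(408,325),(168,409)]]
print('pan corners',np.round(cs,4).tolist(),'mid',np.mean(cs,0))
print('circle',ray(f,*P((245,244)),.074))
out=[ray(f,*P(c),z) for c,z in[((30,157),.062),((357,43),.062),((503,455),.046),((177,571),.046)]]
print('outer',np.round(out,4).tolist(),np.mean(out,0))
keys=[ray(f,*P(c),.056) for c in[(229,518),(328,482),(427,446)]]
print('keys',np.round(keys,4).tolist())
d=keys[0]-keys[2]; print('yaw keys',np.degrees(np.arctan2(-d[0],d[1])),np.linalg.norm(d))
for a,b in((0,1),(3,2)):
    e=cs[a]-cs[b]; print(np.degrees(np.arctan2(-e[0],e[1])),np.linalg.norm(e))
print('cup rim',ray(f,*P((223,315)),.119), 'weight',ray(f,*P((172,461)),.046+.02))
s=ld('scene0')
im=s['pixels'][150:300,260:430,::-1]; cv2.imwrite('pics/c1.png',cv2.convertScaleAbs(cv2.resize(im,None,fx=4,fy=4,interpolation=cv2.INTER_CUBIC),alpha=1.6))
```

```text
pan corners [[0.6836, 0.205, 0.074], [0.7402, 0.0477, 0.074], [0.5827, -0.0099, 0.074], [0.5249, 0.1448, 0.074]] mid [0.63281969 0.09690959 0.074     ]
circle [0.63338072 0.0977686  0.074     ]
outer [[0.6896, 0.2424, 0.062], [0.7724, 0.0267, 0.062], [0.498, -0.0775, 0.046], [0.4172, 0.1389, 0.046]] [0.59430239 0.08261774 0.054     ]
keys [[0.4538, 0.1047, 0.056], [0.4785, 0.04, 0.056], [0.5035, -0.0253, 0.056]]
yaw keys 20.939661196144165 0.13912904135959533
19.78622720178152 0.16717315651826634
20.492212711293416 0.16511474022567874
cup rim [0.583914   0.10771537 0.119     ] weight [0.49097482 0.14212754 0.066     ]
```

View pics/c1.png

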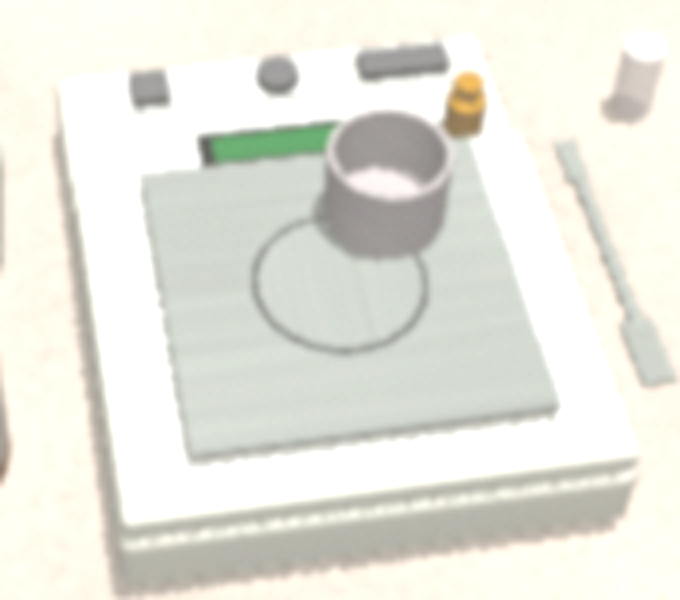

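Run:
```python
from h import *
s=ld('scene0'); P=lambda c:(np.array(c)+.5)/4-.5+[260,150]
print('rim',ray(s,*P((388,152)),.119),'circ',ray(s,*P((340,285)),.074),'tare',ray(s,*P((402,57)),.056))
cup=np.array([.584,.108]);mid=np.array([.633,.0975]); d=mid-cup; d/=np.linalg.norm(d)
R=arm.read_state()['eef_rot'];p=arm.read_state()['tool_pos']
a=np.degrees(np.arctan2(R[1,0],R[0,0])); t=np.degrees(np.arctan2(-d[1],-d[0])); print('angles',a,t,'wz',-(t-a)/90)
st=np.r_[cup-.060*d,.15]; print(st,'tool shift/150',R.T@(st-p)/.15)
```

```text
rim [0.58918283 0.10904859 0.119     ] circ [0.63716634 0.09628308 0.074     ] tare [0.45769274 0.10260593 0.056     ]
angles 154.1126347761095 167.90524292298792 wz -0.15325120163198247
[0.52533186 0.12057175 0.15      ] tool shift/150 [-2.80033897 -1.91169126  0.42446675]
```

Request:
{"name": "send_rows", "arguments": {"steps": [{"x":-0.93,"y":-0.64,"z":0,"wz":0,"fingers":0.1},{"x":-0.93,"y":-0.64,"z":0,"wz":0,"fingers":0.1},{"x":-0.93,"y":-0.64,"z":0,"wz":0,"fingers":0.1},{"x":-0.93,"y":-0.64,"z":0,"wz":0,"fingers":0.1},{"x":-0.93,"y":-0.64,"z":0,"wz":0,"fingers":0.1}]}}

```text
invalid input
```

Request:
{"name": "send_rows", "arguments": {"steps": [{"x":-0.93,"y":-0.64,"z":0,"wz":0,"fingers":0.1},{"x":-0.93,"y":-0.64,"z":0,"wz":0,"fingers":0.1},{"x":-0.93,"y":-0.64,"z":0,"wz":0,"fingers":0.1},{"x":-0.93,"y":-0.64,"z":0,"wz":0,"fingers":0.1},{"x":-0.93,"y":-0.64,"z":0,"wz":0,"fingers":0.1}]}}

```text
invalid input
```

Request:
{"name": "send_rows", "arguments": {"steps": [{"x":-0.93,"y":-0.63,"z":0,"wz":0,"fingers":0.1},{"x":-0.93,"y":-0.63,"z":0,"wz":0,"fingers":0.1},{"x":-0.93,"y":-0.63,"z":0,"wz":0,"fingers":0.1},{"x":-0.93,"y":-0.63,"z":0,"wz":-0.07,"fingers":0.1},{"x":-0.93,"y":-0.63,"z":0.2,"wz":-0.15,"fingers":0.1},{"x":-0.93,"y":-0.63,"z":0.3,"wz":-0.15,"fingers":0.1},{"x":-0.93,"y":-0.63,"z":0.3,"wz":-0.15,"fingers":0.1}]}}

```text
invalid input
```

Run:
```python
from h import *
s=arm.read_state(); print(s['time_s'],s['tool_pos'],s['eef_rot'],s['gripper_width'],s['contact_force'])
f=grab('top','t1'); g=grab('scene','s1')
a=cv2.convertScaleAbs(cv2.resize(f['pixels'][120:270,215:375,::-1],None,fx=2.4,fy=2.4),alpha=1.6)
b=cv2.convertScaleAbs(cv2.resize(g['pixels'][140:290,260:420,::-1],None,fx=2.4,fy=2.4),alpha=1.6)
cv2.imwrite('pics/c2.png',np.hstack([a,b]))
```

```text
0.1 [0.27266581 0.56200569 0.21340503] [[-8.99654074e-01  4.36603037e-01 -5.79177394e-04]
 [ 4.36603406e-01  8.99653599e-01 -9.31858037e-04]
 [ 1.14206978e-04 -1.09122070e-03 -9.99999398e-01]] 1.0049525926744063 [-0.00809214 -0.364262   -0.13528156]
```

View pics/c2.png

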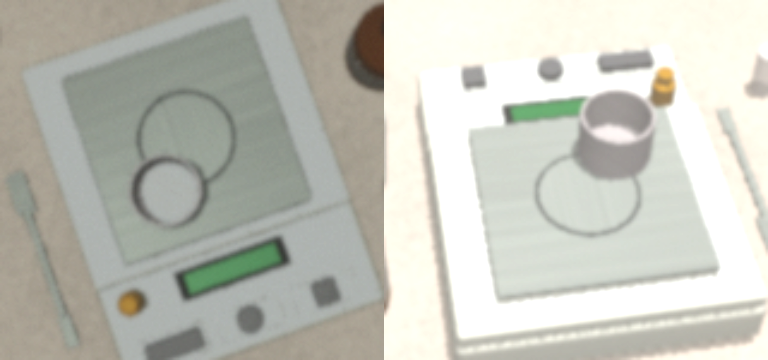

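The picture is unchanged: the arm hasn't moved, because the calls were refused. I suspect each row needs all seven keys.

Request:
{"name": "send_rows", "arguments": {"steps": [{"x":-0.93,"y":-0.64,"z":0,"wx":0,"wy":0,"wz":0,"fingers":0.1},{"x":-0.93,"y":-0.64,"z":0,"wx":0,"wy":0,"wz":0,"fingers":0.1},{"x":-0.93,"y":-0.64,"z":0,"wx":0,"wy":0,"wz":0,"fingers":0.1},{"x":-0.93,"y":-0.64,"z":0,"wx":0,"wy":0,"wz":0,"fingers":0.1}]}}

```text
time_s: 0.6
tool_pos: [0.3577, 0.4117, 0.2139]
eef_rot: [[-0.899, 0.438, -0.0], [0.438, 0.899, -0.001], [-0.0, -0.001, -1.0]]
contact_force: [0.2, 0.7, 0.1]
gripper_width: 0.684
grip_force: 0.0
```

Request:
{"name": "send_rows", "arguments": {"steps": [{"x":-0.93,"y":-0.64,"z":0,"wx":0,"wy":0,"wz":0,"fingers":0.1},{"x":-0.93,"y":-0.64,"z":0,"wx":0,"wy":0,"wz":0,"fingers":0.1},{"x":-0.93,"y":-0.64,"z":0,"wx":0,"wy":0,"wz":0,"fingers":0.1},{"x":-0.93,"y":-0.64,"z":0,"wx":0,"wy":0,"wz":0,"fingers":0.1}]}}

```text
time_s: 1.0
tool_pos: [0.4416, 0.2645, 0.2139]
eef_rot: [[-0.899, 0.439, 0.0], [0.439, 0.899, -0.001], [-0.001, -0.0, -1.0]]
contact_force: [-0.1, 1.3, -0.7]
gripper_width: 0.452
grip_force: 0.0
```

Request:
{"name": "send_rows", "arguments": {"steps": [{"x":-0.93,"y":-0.63,"z":0,"wx":0,"wy":0,"wz":0,"fingers":0.1},{"x":-0.93,"y":-0.63,"z":0,"wx":0,"wy":0,"wz":0,"fingers":0.1},{"x":-0.93,"y":-0.63,"z":0,"wx":0,"wy":0,"wz":0,"fingers":0.1},{"x":-0.93,"y":-0.63,"z":0,"wx":0,"wy":0,"wz":-0.07,"fingers":0.1},{"x":-0.93,"y":-0.63,"z":0.2,"wx":0,"wy":0,"wz":-0.15,"fingers":0.1},{"x":-0.93,"y":-0.63,"z":0.3,"wx":0,"wy":0,"wz":-0.15,"fingers":0.1},{"x":-0.93,"y":-0.63,"z":0.3,"wx":0,"wy":0,"wz":-0.15,"fingers":0.1},{"x":-0.93,"y":-0.63,"z":0.3,"wx":0,"wy":0,"wz":-0.15,"fingers":0.1}]}}

```text
time_s: 1.8
tool_pos: [0.5243, 0.1219, 0.1692]
eef_rot: [[-0.977, 0.215, -0.0], [0.215, 0.977, 0.0], [0.0, -0.0, -1.0]]
contact_force: [-0.6, -0.4, 1.3]
gripper_width: 0.448
grip_force: 0.0
```

Run:
```python
from h import *
s=arm.read_state(); print(s['time_s'],s['tool_pos'],s['eef_rot'],s['gripper_width'],s['contact_force'])
f=grab('top','t2'); g=grab('scene','s2')
a=cv2.convertScaleAbs(cv2.resize(f['pixels'][120:270,215:375,::-1],None,fx=2.4,fy=2.4),alpha=1.6)
b=cv2.convertScaleAbs(cv2.resize(g['pixels'][140:290,260:420,::-1],None,fx=2.4,fy=2.4),alpha=1.6)
cv2.imwrite('pics/c3.png',np.hstack([a,b]))
```

```text
1.8 [0.52432829 0.12193193 0.16922345] [[-9.76621235e-01  2.14967171e-01 -2.80767594e-04]
 [ 2.14967180e-01  9.76621273e-01  3.36721836e-07]
 [ 2.74275989e-04 -6.00269681e-05 -9.99999961e-01]] 0.44770538927173736 [-0.55564464 -0.4063876   1.32809716]
```

View pics/c3.png

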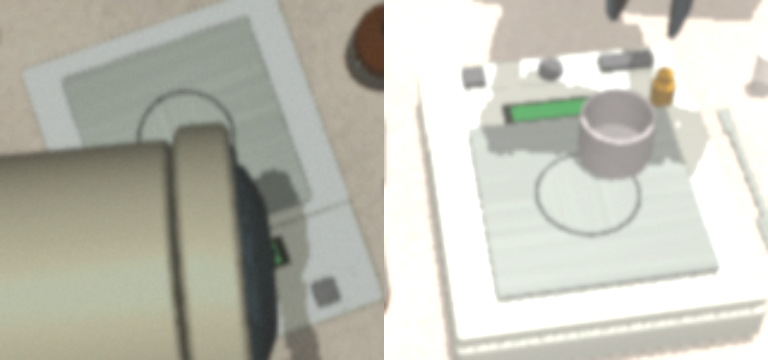

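The top view is now blocked by the arm. The scene view is clear: the fingertips are above the deck in front of the cup and in line with the circle. Next I'll descend, then push slowly.

Request:
{"name": "send_rows", "arguments": {"steps": [{"x":0,"y":0,"z":0.25,"wx":0,"wy":0,"wz":0,"fingers":0.1},{"x":0,"y":0,"z":0.4,"wx":0,"wy":0,"wz":0,"fingers":0.1},{"x":0,"y":0,"z":0.48,"wx":0,"wy":0,"wz":0,"fingers":0.1},{"x":0,"y":0,"z":0.53,"wx":0,"wy":0,"wz":0,"fingers":0.1},{"x":0,"y":0,"z":0.53,"wx":0,"wy":0,"wz":0,"fingers":0.1}]}}

```text
time_s: 2.4
tool_pos: [0.5244, 0.1219, 0.0894]
eef_rot: [[-0.977, 0.214, -0.0], [0.214, 0.977, -0.0], [0.0, -0.0, -1.0]]
contact_force: [0.1, -0.7, 0.2]
gripper_width: 0.451
grip_force: 0.0
```

Request:
{"name": "send_rows", "arguments": {"steps": [{"x":-0.02,"y":0,"z":0,"wx":0,"wy":0,"wz":0,"fingers":0.1},{"x":-0.04,"y":0,"z":0,"wx":0,"wy":0,"wz":0,"fingers":0.1},{"x":-0.06,"y":0,"z":0,"wx":0,"wy":0,"wz":0,"fingers":0.1},{"x":-0.08,"y":0,"z":0,"wx":0,"wy":0,"wz":0,"fingers":0.1},{"x":-0.1,"y":0,"z":0,"wx":0,"wy":0,"wz":0,"fingers":0.1},{"x":-0.12,"y":0,"z":0,"wx":0,"wy":0,"wz":0,"fingers":0.1},{"x":-0.14,"y":0,"z":0,"wx":0,"wy":0,"wz":0,"fingers":0.1},{"x":-0.16,"y":0,"z":0,"wx":0,"wy":0,"wz":0,"fingers":0.1}]}}

```text
time_s: 3.2
tool_pos: [0.5479, 0.1166, 0.0894]
eef_rot: [[-0.977, 0.214, -0.0], [0.214, 0.977, -0.0], [0.0, -0.0, -1.0]]
contact_force: [-1.1, 0.9, -0.4]
gripper_width: 0.452
grip_force: 0.5
```

Request:
{"name": "send_rows", "arguments": {"steps": [{"x":-0.02,"y":0,"z":0,"wx":0,"wy":0,"wz":0,"fingers":0.1},{"x":-0.04,"y":0,"z":0,"wx":0,"wy":0,"wz":0,"fingers":0.1},{"x":-0.06,"y":0,"z":0,"wx":0,"wy":0,"wz":0,"fingers":0.1},{"x":-0.08,"y":0,"z":0,"wx":0,"wy":0,"wz":0,"fingers":0.1},{"x":-0.1,"y":0,"z":0,"wx":0,"wy":0,"wz":0,"fingers":0.1},{"x":-0.12,"y":0,"z":0,"wx":0,"wy":0,"wz":0,"fingers":0.1},{"x":-0.14,"y":0,"z":0,"wx":0,"wy":0,"wz":0,"fingers":0.1},{"x":-0.16,"y":0,"z":0,"wx":0,"wy":0,"wz":0,"fingers":0.1}]}}

```text
time_s: 4.0
tool_pos: [0.5714, 0.1115, 0.0894]
eef_rot: [[-0.977, 0.214, -0.0], [0.214, 0.977, 0.0], [0.0, 0.0, -1.0]]
contact_force: [-1.2, -0.2, -0.9]
gripper_width: 0.45
grip_force: 0.5
```

Run:
```python
from h import *
s=arm.read_state(); print(s['time_s'],s['tool_pos'],s['gripper_width'],s['contact_force'])
g=grab('scene','s3')
b=cv2.convertScaleAbs(cv2.resize(g['pixels'][150:300,260:430,::-1],None,fx=4,fy=4,interpolation=cv2.INTER_CUBIC),alpha=1.6)
cv2.imwrite('pics/c4.png',b)
```

```text
4.0 [0.57139654 0.11148754 0.08941088] 0.45000740327622796 [-1.2414603  -0.17347573 -0.87651194]
```

View pics/c4.png

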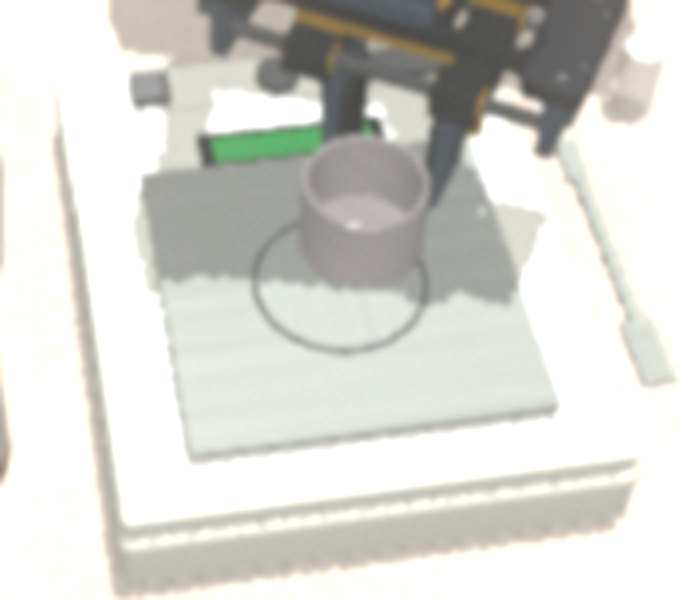

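The cup is moving well between the fingers, with its rim centre at about (366,183) in the crop. The circle centre is at (340,285).

Run:
```python
from h import *
s=ld('s3'); P=lambda c:(np.array(c)+.5)/4-.5+[260,150]
c=ray(s,*P((366,183)),.119);m=ray(s,*P((340,285)),.074);R=arm.read_state()['eef_rot']
print(c,m,'tool-frame rest mm',R.T@(m-c)*1e3,'cup ahead of tool',R.T@(c-arm.read_state()['tool_pos']))
mm=m.copy();mm[2]=.119; print('rim goal crop',(proj(s,mm)-[260,150])*4)
```

```text
[0.61088141 0.10183152 0.119     ] [0.63716634 0.09628308 0.074     ] tool-frame rest mm [-26.84320114   0.2185932   45.01197518] cup ahead of tool [-0.04010768 -0.00095057 -0.02955923]
rim goal crop [343.81605116 221.48461027]
```

Request:
{"name": "send_rows", "arguments": {"steps": [{"x":-0.02,"y":0,"z":0,"wx":0,"wy":0,"wz":0,"fingers":0.1},{"x":-0.04,"y":0,"z":0,"wx":0,"wy":0,"wz":0,"fingers":0.1},{"x":-0.06,"y":0,"z":0,"wx":0,"wy":0,"wz":0,"fingers":0.1},{"x":-0.08,"y":0,"z":0,"wx":0,"wy":0,"wz":0,"fingers":0.1},{"x":-0.1,"y":0,"z":0,"wx":0,"wy":0,"wz":0,"fingers":0.1},{"x":-0.12,"y":0,"z":0,"wx":0,"wy":0,"wz":0,"fingers":0.1},{"x":-0.13,"y":0,"z":0,"wx":0,"wy":0,"wz":0,"fingers":0.1},{"x":-0.14,"y":0,"z":0,"wx":0,"wy":0,"wz":0,"fingers":0.1}]}}

```text
time_s: 4.85
tool_pos: [0.5918, 0.107, 0.0894]
eef_rot: [[-0.977, 0.215, -0.0], [0.215, 0.977, 0.0], [0.0, 0.0, -1.0]]
contact_force: [-1.5, -0.7, 1.0]
gripper_width: 0.452
grip_force: 0.7
```

Request:
{"name": "send_rows", "arguments": {"steps": [{"x":-0.01,"y":0,"z":0,"wx":0,"wy":0,"wz":0,"fingers":0.1},{"x":-0.02,"y":0,"z":0,"wx":0,"wy":0,"wz":0,"fingers":0.1},{"x":-0.03,"y":0,"z":0,"wx":0,"wy":0,"wz":0,"fingers":0.1},{"x":-0.04,"y":0,"z":0,"wx":0,"wy":0,"wz":0,"fingers":0.1},{"x":-0.04,"y":0,"z":0,"wx":0,"wy":0,"wz":0,"fingers":0.1},{"x":-0.04,"y":0,"z":0,"wx":0,"wy":0,"wz":0,"fingers":0.1}]}}

```text
time_s: 5.45
tool_pos: [0.5977, 0.1057, 0.0895]
eef_rot: [[-0.977, 0.214, 0.0], [0.214, 0.977, -0.0], [-0.0, 0.0, -1.0]]
contact_force: [-0.7, 0.3, -0.3]
gripper_width: 0.452
grip_force: 0.0
```

Request:
{"name": "send_rows", "arguments": {"steps": [{"x":0.03,"y":0,"z":0,"wx":0,"wy":0,"wz":0,"fingers":0.1},{"x":0.1,"y":0,"z":0,"wx":0,"wy":0,"wz":0,"fingers":0.1},{"x":0.25,"y":0,"z":0,"wx":0,"wy":0,"wz":0,"fingers":0.1},{"x":0.4,"y":0,"z":-0.1,"wx":0,"wy":0,"wz":0,"fingers":0.1},{"x":0.5,"y":0,"z":-0.3,"wx":0,"wy":0,"wz":0,"fingers":1},{"x":0.5,"y":0,"z":-0.3,"wx":0,"wy":0,"wz":0,"fingers":1},{"x":0.5,"y":0,"z":-0.3,"wx":0,"wy":0,"wz":0,"fingers":1}]}}

```text
time_s: 6.15
tool_pos: [0.5241, 0.122, 0.1349]
eef_rot: [[-0.977, 0.214, 0.001], [0.214, 0.977, 0.0], [-0.001, 0.0, -1.0]]
contact_force: [-0.0, -0.6, 0.7]
gripper_width: 0.219
grip_force: 0.0
```

Run:
```python
from h import *
s=arm.read_state(); print(s['time_s'],s['tool_pos'],s['gripper_width'],s['contact_force'])
g=grab('scene','s4')
b=cv2.convertScaleAbs(cv2.resize(g['pixels'][150:300,260:430,::-1],None,fx=4,fy=4,interpolation=cv2.INTER_CUBIC),alpha=1.6)
cv2.imwrite('pics/c5.png',b)
```

```text
6.15 [0.52407186 0.12203359 0.13494025] 0.2185603315326546 [-0.00723223 -0.61000311  0.74060414]
```

View pics/c5.png

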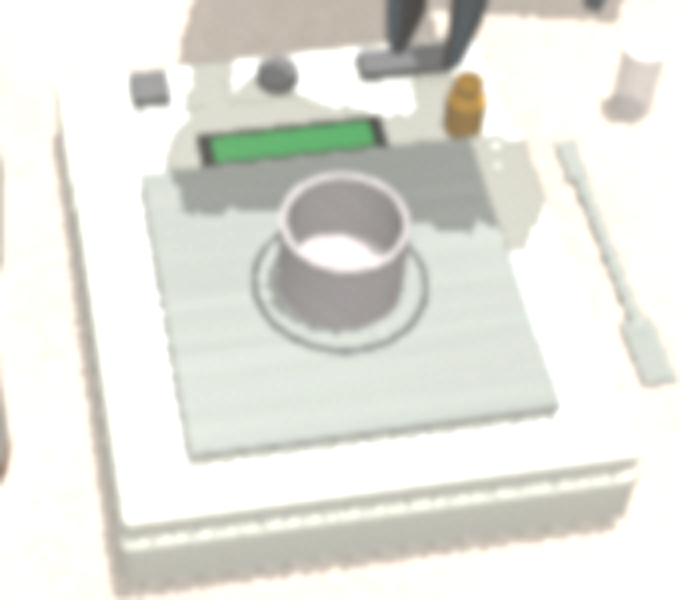

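The cup is centred: its rim centre is at about (344,221) against a goal of (344,221.5), and it stands inside the circle. Next is the tare key.

Request:
{"name": "send_rows", "arguments": {"steps": [{"x":0.2,"y":-0.1,"z":0,"wx":0,"wy":0,"wz":0,"fingers":1},{"x":0.42,"y":-0.215,"z":0,"wx":0,"wy":0,"wz":0,"fingers":1},{"x":0.42,"y":-0.215,"z":0.1,"wx":0,"wy":0,"wz":0,"fingers":1},{"x":0.42,"y":-0.215,"z":0.25,"wx":0,"wy":0,"wz":0,"fingers":1},{"x":0.42,"y":-0.215,"z":0.37,"wx":0,"wy":0,"wz":0,"fingers":1},{"x":0.42,"y":-0.215,"z":0.45,"wx":0,"wy":0,"wz":0,"fingers":1},{"x":0.42,"y":-0.215,"z":0.45,"wx":0,"wy":0,"wz":0,"fingers":1}]}}

```text
time_s: 6.9
tool_pos: [0.4547, 0.1036, 0.0649]
eef_rot: [[-0.977, 0.215, -0.004], [0.215, 0.977, -0.0], [0.004, -0.001, -1.0]]
contact_force: [-0.5, 0.5, -0.1]
gripper_width: 0.005
grip_force: 0.0
```

Run:
```python
from h import *
s=arm.read_state(); print(s['time_s'],s['tool_pos'],s['gripper_width'],s['contact_force'])
g=grab('scene','s5')
b=cv2.convertScaleAbs(cv2.resize(g['pixels'][100:250,260:430,::-1],None,fx=4,fy=4,interpolation=cv2.INTER_CUBIC),alpha=1.6)
cv2.imwrite('pics/c6.png',b)
```

```text
6.9 [0.45472542 0.1035891  0.06493637] 0.004655936919056292 [-0.45201876  0.47016291 -0.07483701]
```

View pics/c6.png

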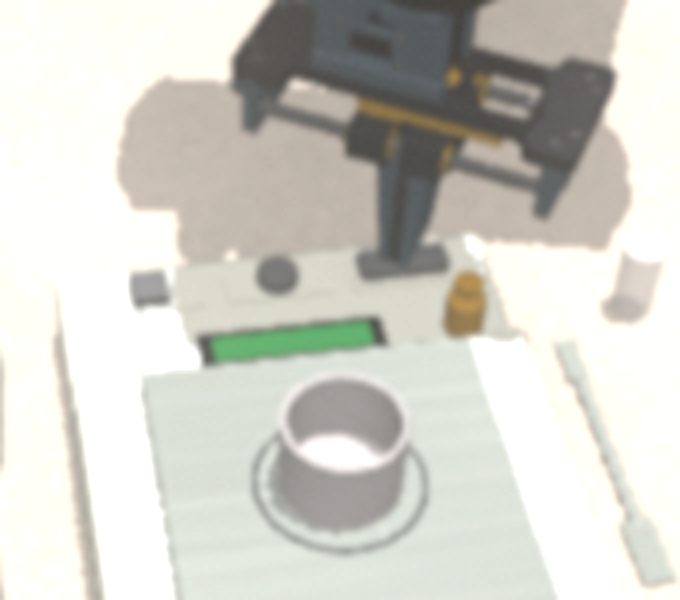

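The closed tips are directly above the tare key, around (400,258), and the cup is undisturbed. I'll press slowly.

Request:
{"name": "send_rows", "arguments": {"steps": [{"x":0,"y":0,"z":0.02,"wx":0,"wy":0,"wz":0,"fingers":1},{"x":0,"y":0,"z":0.04,"wx":0,"wy":0,"wz":0,"fingers":1},{"x":0,"y":0,"z":0.05,"wx":0,"wy":0,"wz":0,"fingers":1},{"x":0,"y":0,"z":0.06,"wx":0,"wy":0,"wz":0,"fingers":1},{"x":0,"y":0,"z":0.07,"wx":0,"wy":0,"wz":0,"fingers":1},{"x":0,"y":0,"z":0.075,"wx":0,"wy":0,"wz":0,"fingers":1},{"x":0,"y":0,"z":0.08,"wx":0,"wy":0,"wz":0,"fingers":1},{"x":0,"y":0,"z":0.08,"wx":0,"wy":0,"wz":0,"fingers":1}]}}

```text
time_s: 7.75
tool_pos: [0.4559, 0.1038, 0.055]
eef_rot: [[-0.977, 0.214, 0.0], [0.214, 0.977, 0.0], [-0.0, 0.0, -1.0]]
contact_force: [0.3, -0.1, 2.4]
gripper_width: 0.01
grip_force: 0.8
```

Request:
{"name": "send_rows", "arguments": {"steps": [{"x":0,"y":0,"z":0.007,"wx":0,"wy":0,"wz":0,"fingers":1},{"x":0,"y":0,"z":0.014,"wx":0,"wy":0,"wz":0,"fingers":1},{"x":0,"y":0,"z":0.02,"wx":0,"wy":0,"wz":0,"fingers":1},{"x":0,"y":0,"z":0.02,"wx":0,"wy":0,"wz":0,"fingers":1}]}}

```text
time_s: 8.15
tool_pos: [0.4559, 0.1039, 0.0519]
eef_rot: [[-0.977, 0.214, 0.0], [0.214, 0.977, 0.0], [-0.0, 0.0, -1.0]]
contact_force: [0.9, 0.3, 3.4]
gripper_width: 0.004
grip_force: 1.9
```

Request:
{"name": "send_rows", "arguments": {"steps": [{"x":0,"y":0,"z":0.007,"wx":0,"wy":0,"wz":0,"fingers":1},{"x":0,"y":0,"z":0.007,"wx":0,"wy":0,"wz":0,"fingers":1}]}}

```text
time_s: 8.35
tool_pos: [0.4559, 0.1038, 0.0508]
eef_rot: [[-0.977, 0.214, 0.0], [0.214, 0.977, 0.0], [-0.0, 0.0, -1.0]]
contact_force: [0.5, 0.8, 4.7]
gripper_width: 0.006
grip_force: 2.2
```

Request:
{"name": "send_rows", "arguments": {"steps": [{"x":0,"y":0,"z":0.004,"wx":0,"wy":0,"wz":0,"fingers":1},{"x":0,"y":0,"z":0.004,"wx":0,"wy":0,"wz":0,"fingers":1},{"x":0,"y":0,"z":0.004,"wx":0,"wy":0,"wz":0,"fingers":1}]}}

```text
time_s: 8.65
tool_pos: [0.4559, 0.1038, 0.0503]
eef_rot: [[-0.977, 0.215, 0.0], [0.215, 0.977, 0.0], [-0.0, 0.0, -1.0]]
contact_force: [0.1, -0.6, 4.9]
gripper_width: 0.007
grip_force: 2.4
```

Request:
{"name": "send_rows", "arguments": {"steps": [{"x":0,"y":0,"z":-0.02,"wx":0,"wy":0,"wz":0,"fingers":1},{"x":0,"y":0,"z":-0.05,"wx":0,"wy":0,"wz":0,"fingers":1},{"x":0,"y":0,"z":-0.15,"wx":0,"wy":0,"wz":0,"fingers":1},{"x":0,"y":0,"z":-0.4,"wx":0,"wy":0,"wz":0,"fingers":1},{"x":0,"y":0,"z":-0.7,"wx":0,"wy":0,"wz":0,"fingers":1},{"x":0.4,"y":0,"z":-0.8,"wx":0,"wy":0,"wz":0,"fingers":1},{"x":0.4,"y":0,"z":-0.8,"wx":0,"wy":0,"wz":0,"fingers":1},{"x":0.4,"y":0,"z":-0.8,"wx":0,"wy":0,"wz":0,"fingers":1}]}}

```text
time_s: 9.45
tool_pos: [0.3953, 0.1169, 0.1708]
eef_rot: [[-0.977, 0.214, -0.0], [0.214, 0.977, -0.0], [0.0, -0.0, -1.0]]
contact_force: [-0.1, -0.6, -0.1]
gripper_width: 0.005
grip_force: 0.0
```

Run:
```python
from h import *
s=arm.read_state(); print(s['time_s'],s['tool_pos'],s['contact_force'])
g=grab('scene','s6'); a=ld('s4')['pixels']
# change of the cup region vs. the picture after the push
d=cv2.absdiff(g['pixels'],a)[190:240,320:370].mean(); print('diff',d)
```

```text
9.45 [0.39525456 0.11693484 0.17082117] [-0.05223306 -0.59136428 -0.09563355]
diff 9.026666666666667
```

Run:
```python
from h import *
g=ld('s6')
cv2.imwrite('pics/c7.png',cv2.convertScaleAbs(cv2.resize(g['pixels'][150:300,260:430,::-1],None,fx=4,fy=4,interpolation=cv2.INTER_CUBIC),alpha=1.6))
```

```text
(no output)
```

View pics/c7.png

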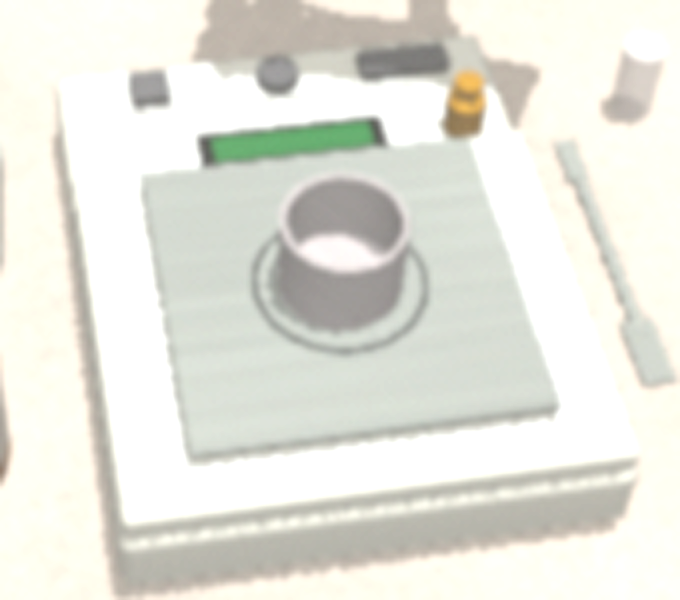

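The cup is still centred, with its rim at about (344,221). The keys are up and the weight at (466,105) hasn't moved, so I'm handing in.

```bash
python3 -c "
from cell import arm
print(arm.finish_job())"
```

```text
the job is handed in; nothing more can be done
None
```

I nudged the cup into the engraved circle (about 1–2 mm from the middle by camera), pressed the tare key right down at about 5 N and let it come up, then withdrew and handed in; the last picture showed the cup in place, all keys up and the weight where it was, but no verdict was returned.

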